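# Clamp the green pot and set its vent gap

### The job

Slide the green-banded steel pot along the plate, without lifting it, from its black parking ring onto the blue ring under the screw clamp, and let go of it. Then turn the thumbscrew clockwise until it seats on the lid, back it off a quarter turn so that the lid can vent, and finish there still holding the thumbscrew in the gripper. Leave the blue-banded pot, the tip box and the tub of cotton buds where they are.

Things in the scene. Friction and masses are not known exactly. Their poses are not given: they have to be found in the camera images.
- station: fixed clamp station: pale metal plate 150 x 380 x 6 mm on the worktop with a blue ring in the middle and a black parking ring 130 mm to either side along y. Origin: at worktop height (z = 0) on the screw axis; x points away from the robot, y along the row of rings, z up. Plate from x -55 to +95 mm. Grey column at x 70 to 92 mm; its arm over the blue ring, 42 mm wide, spans z 78 to 98 mm
- clamp_mark (a point): centre of the blue ring, on the plate's top (6 mm above the worktop), exactly under the screw. The three rings are painted, 84 mm inside and 94 mm outside diameter
- green_pot: loose round stainless pot with a green band and green lid top, 84 mm diameter at the lid rim (80 mm at the body), 50 mm high to the top of the steel boss (36 mm diameter) on its lid, 0.28 to 0.56 kg. Origin: centre of the underside. Its handle points along its own -x, towards the robot
- green_pot_grip (a point): place to grip on the green pot's black handle, 105 mm from the pot's axis, 34 mm above the underside, in the middle of the bar. The bar is 16 mm wide, 16 mm high and runs from 60 to 140 mm from the axis
- blue_pot: the same pot with a blue band and blue lid top, parked on the other black ring; leave it there. Origin: centre of the underside, handle along its -x. Which of the two pots is on the left varies
- spindle: clamp spindle with a brass foot of 18 mm diameter; it moves only up and down, driven by the thumbscrew at 16 mm a turn (2.55 mm per rad), 4 to 7 mm clear of the lid at the start. Origin: centre of the foot's underside, on the screw axis
- thumbscrew (a joint): angle in rad; grows clockwise seen from above (screwing down); starts at 0.2 to 1.1. Seats with a hard stop at 3.0, foot bearing on the lid, grip bar along the station's y; a quarter turn back is 1.43, bar along the station's x. At value q the bar lies (4.571 - q) rad counterclockwise from the station's x. 0.08 N m of friction; stays where it is left
- thumbscrew_grip (a point): place to grip: on the screw axis, in the upright black grip bar (58 mm long, 12 mm thick, 30 mm high, yellow line along its top) that runs along the point's x; bar from 16 mm below to 14 mm above this point. Sinks 2.55 mm per rad as it is screwed down; lies 129 mm above the worktop when seated (the arm's top: 98 mm)
- tip_box: bystander: blue pipette tip box with pale lid, 80 x 118 x 86 mm, origin at the centre of the underside; do not disturb
- cotton_buds: bystander: round clear tub of cotton buds, 77 mm diameter, 80 mm high, origin at the centre of the underside; do not disturb

How it is judged:
On the way, in this order (a step that is already met when the one before it is completed fails the run):
1. the green pot stands on the blue ring (within 10 mm), let go, with the thumbscrew not yet screwed down (horizontal distance between green_pot and clamp_mark below 0.01 m and linear speed of green_pot below 0.02 m/s and contact force between the fingers and green_pot below 0.1 N and value of joint thumbscrew below 2 rad), for 0.2 s.
2. the thumbscrew is seated: at its stop (within 0.08 rad), its foot bearing on the green pot's lid (value of joint thumbscrew above 2.92 rad and contact force between spindle and green_pot above 1 N), for 0.2 s.
At the end, for the whole second after the job is handed in: the thumbscrew is a quarter turn back from its seat (90 degrees, within about 12) and still, gripped by the fingers with more than 2 N, its foot clear of the lid; the green pot stands flat and free on the blue ring, within 12 mm of its centre (value of joint thumbscrew between 1.21 and 1.65 rad and velocity of joint thumbscrew between -0.1 and 0.1 rad/s and contact force between the fingers and spindle above 2 N and contact force between spindle and green_pot below 0.2 N and horizontal distance between green_pot and clamp_mark below 0.012 m and z of green_pot in the frame of station below 0.009 m and angle between green_pot's own z axis and vertical below 0.05 rad and contact force between the fingers and green_pot below 0.1 N); the arm keeps its last pose, push and grip.
It fails at once if the green pot is lifted more than 8 mm off the plate, or tipped (z of green_pot in the frame of station above 0.014 m or angle between green_pot's own z axis and vertical above 0.2 rad).
It fails at once if the blue pot, the tip box or the cotton buds are moved more than 20 mm (distance of any of blue_pot, tip_box, cotton_buds from where it was at the start of the episode above 0.02 m).
It also fails if it takes over 58 s, if anything falls off the work surface, if the arm or the gripper's body presses on something with over 40 N, if the wrist force passes 120 N, or if a joint passes its speed limit or range.

### The arm

A 6-joint arm with a two-finger parallel gripper is mounted at the origin on a cart in front of the work surface, level with it; the furniture and walls round the work are solid. World frame = base frame: x ahead of the robot, y to its left, z up, the work surface at z = 0. Lengths are in m, angles in rad, forces in N, time in s.
With the tool pointing down it reaches from about 0.275 to 0.85 m from the base axis. Payload 5.2 kg.
Tool frame: the origin (TCP) lies at the very end of the fingers, on their centre line; the grasp point (between the pads) lies 19 mm behind it; z points along the fingers, y is the direction in which the jaws open and shut (so a half turn about z gives the same grasp; the last joint's range is limited). The gripper opens to 85 mm and grips with 20 to 120 N. Pads are 22 mm wide; open, the fingers measure 114 mm over their backs; the gripper's body (76 mm by 85 mm) begins 54 mm behind the grasp point. The pads swing forward as they close: fully open they stand 13 mm farther back than shut.
Start: joints at [0.991, 0.259, 1.535, -0, 1.348, -0.203], TCP at [0.202, 0.511, 0.231] pointing down, gripper open.
Joint ranges: [-3.14, 3.14], [-0.91, 2.08], [0.19, 2.58], [-1.22, 4.36], [0.22, 2.71], [-3.12, 3.12]. Speed limits (rad/s): [2.57, 2.57, 3.14, 3.14, 3.14, 3.14].

### API

Orientations are given as a unit quaternion [w, x, y, z].
In Python, from cell import env gives the robot as it stands. Calls block until the motion is done:
- env.move_to(position, orientation): joint-space move of the TCP to a pose.
- env.movel(position, attitude=None, max_speed=0.15, threshold=None): straight line of the TCP; attitude=None keeps the orientation; max_speed is the mean speed in m/s. With threshold (N) it stops when the force on the tool has changed by that much, and returns True; else False.
- env.set_joints(angles): joint-space move.
- env.open() and env.close_gripper(squeeze=None): open the fingers fully, or close them until they stop; squeeze is the grip in N (None keeps the last).
- env.pause(seconds).
- env.ik(position, orientation): joint angles nearest the present ones, or None.
- env.get_state(): the state.
- env.grab_frame(name): name is "scene" or "top" or "wrist"; returns a dict with "image" (480x640x3 uint8, red, green, blue), "K" (3x3 intrinsics, pixels), "extrinsics" (4x4, takes a point from world to camera coordinates); the wrist camera has in their place "hand_eye" (4x4, takes a point from camera to tool coordinates, whose origin is the TCP and whose axes are the flange's). Camera axes: x right, y up, looking along -z (the intrinsics and any distortion apply to the point x, -y, -z); pixel columns grow to the right and rows downward; lengths in m; the calibration is good to about 2 mm. The wrist camera is an equidistant fisheye: a pixel r from the principal point sees the ray r / f radians off the axis. A picture is of the moment at which its call begins: read the wrist's pose just before it. There is no depth.
A pose or a line that the arm cannot do raises env.PlanningError and nothing moves.
- env.sign_off(): hands the job in, once; it reports no verdict.
The state is a dict: "time_s": time; "joints": joint angles; "dq": joint speeds; "tau": joint torques, N m; "tcp_pos": TCP position; "eef_rot": TCP orientation; "wrist_force": force on the tool from outside, world axes, zero at the start; "wrist_torque": the same for the moment, N m; "opening": finger opening in m.
Only numpy, scipy, OpenCV 4.12 (cv2) and the standard library are available. Lean on these libraries where they do the work, as an engineer would, in place of code of your own. Each camera call takes 0.05 s, during which the arm holds its last target. There are 200 camera calls.

## Working session

There is one attempt and no reset: what is moved stays moved. The work goes in short steps, each a Python script; the robot and the scene stay as the last script left them, time stands still between calls to the robot, and variables do not carry over. Pictures are saved under pics/ and viewed, about 8 in all and at most 12, crops included, and the job is handed in when it is done.

```bash
mkdir -p pics; ls
python3 - <<'E'
from cell import env
import cv2,numpy as np
for n in("scene","top"):
    f=env.grab_frame(n); cv2.imwrite(f"pics/{n}0.png",f["image"][:,:,::-1]); print(n,f["K"],f["extrinsics"],[k for k in f])
    np.savez(f"pics/{n}.npz",K=f["K"],E=f["extrinsics"])
s=env.get_state();print(s)
E
```

```text
pics
scene [[530.97027228   0.         320.16732952]
 [  0.         530.97027228 233.33426358]
 [  0.           0.           1.        ]] [[ 0.91071513 -0.41303081 -0.00187016 -0.47594009]
 [ 0.32288951  0.70911932  0.62681109 -0.16835502]
 [-0.25756612 -0.5714502   0.77916902 -1.47685793]
 [ 0.          0.          0.          1.        ]] ['image', 'K', 'extrinsics']
top [[452.40699576   0.         316.99910467]
 [  0.         452.40699576 237.62749403]
 [  0.           0.           1.        ]] [[ 0.01303258 -0.99958365  0.02574265 -0.10478067]
 [ 0.99332109  0.0158941   0.11428292 -0.5001606 ]
 [-0.1146445   0.02408132  0.99311466 -1.12366344]
 [ 0.          0.          0.          1.        ]] ['image', 'K', 'extrinsics']
{'time_s': 0.1, 'joints': array([ 9.91182012e-01,  2.59277429e-01,  1.53596676e+00,  4.25296677e-06,
        1.34799072e+00, -2.02818411e-01]), 'dq': array([-0.00013744, -0.00334069, -0.00162638, -0.00132251, -0.00025042,
        0.00127292]), 'tau': array([ 7.60903276e-04, -4.46969247e+01, -2.91250491e+01, -3.02597837e-04,
        6.10335177e-03,  4.10798862e-06]), 'tcp_pos': array([0.20209418, 0.51102383, 0.23055665]), 'eef_rot': array([-3.15024069e-04,  1.87285836e-01,  9.82305116e-01, -7.58298471e-04]), 'wrist_force': array([ 0.53560642,  0.28808165, -0.21191903]), 'wrist_torque': array([-0.03959686, -0.00402518,  0.03570186]), 'opening': 0.08576687326054298}
```

View pics/top0.png

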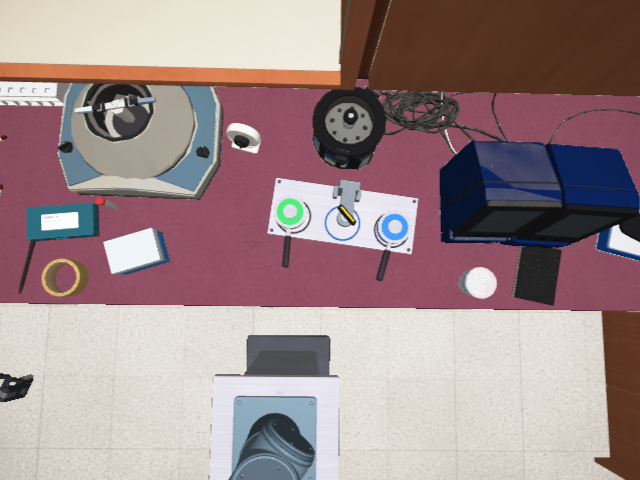

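View pics/scene0.png

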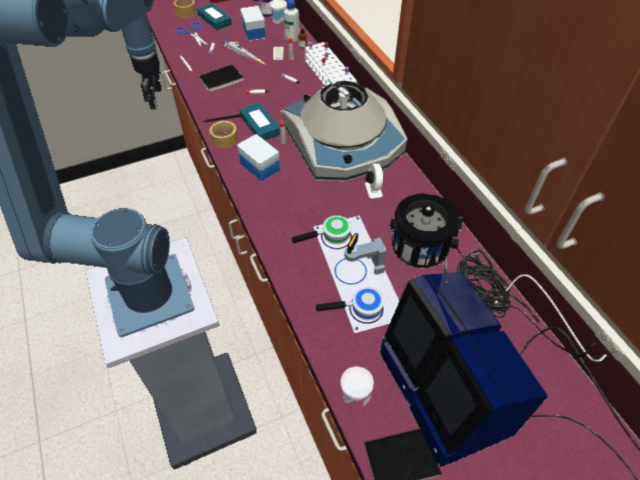

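Top view: station plate at about (268–418, 180–253), green pot on the left at (290,211), blue pot at (394,228), thumbscrew yellow line at (346,214). I'll enlarge both.

Run:
```python
import cv2
a=cv2.imread("pics/top0.png")[170:290,260:425]; cv2.imwrite("pics/top_c.png",cv2.resize(a,None,fx=4.8,fy=4.8,interpolation=cv2.INTER_CUBIC))
a=cv2.imread("pics/scene0.png")[205:337,285:405]; cv2.imwrite("pics/scene_c.png",cv2.resize(a,None,fx=4.5,fy=4.5,interpolation=cv2.INTER_CUBIC))
```

```text
(no output)
```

View pics/top_c.png

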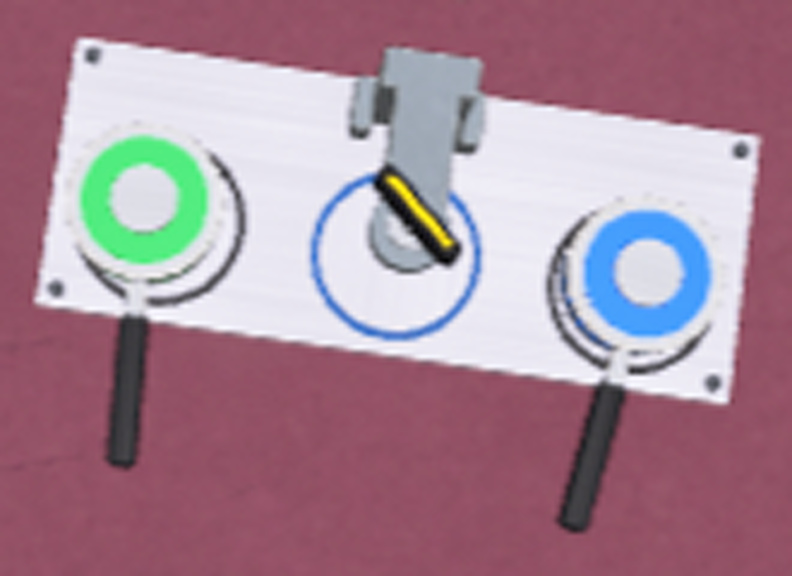

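View pics/scene_c.png

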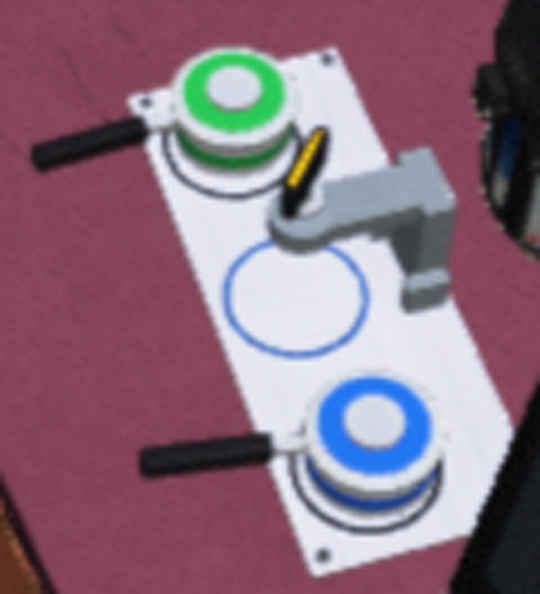

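Crop readings (top): plate corners (78,38),(760,135),(730,403),(37,303), green boss (145,198), handle (135,318)–(122,466), yellow line (388,176)–(452,254). Scene crop: green boss (235,87), handle end (38,160), blue ring centre (296,297), yellow line (322,135)–(293,190).

```bash
cat > h.py <<'E'
import numpy as np,cv2
def ray(cam,px):
    d=np.load(f"pics/{cam}.npz");K,E=d["K"],d["E"];R,t=E[:3,:3],E[:3,3]
    v=np.linalg.solve(K,[px[0],px[1],1]);v=R.T@(v*[1,-1,-1]);return -R.T@t,v
def onz(cam,px,z):
    o,v=ray(cam,px);return o+v*(z-o[2])/v[2]
def T(x,y):return ((x+.5)/4.8-.5+260,(y+.5)/4.8-.5+170)
def S(x,y):return ((x+.5)/4.5-.5+285,(y+.5)/4.5-.5+205)
E
python3 - <<'E'
from h import *
np.set_printoptions(precision=4,suppress=True)
c=np.array([onz("top",T(*p),.006) for p in[(78,38),(760,135),(730,403),(37,303)]])
print("corners",c[:,:2], np.linalg.norm(c-np.roll(c,-1,0),axis=1))
# local model coords: far-left,far-right,near-right,near-left
m=np.array([[.095,.19],[.095,-.19],[-.055,-.19],[-.055,.19]])
mc=m-m.mean(0);cc=c[:,:2]-c[:,:2].mean(0);H=mc.T@cc
th=np.arctan2(H[0,1]-H[1,0],H[0,0]+H[1,1]);R=np.array([[np.cos(th),-np.sin(th)],[np.sin(th),np.cos(th)]])
o=c[:,:2].mean(0)-R@m.mean(0);print("station",o,"yaw",th,"res",c[:,:2]-(m@R.T+o))
print("ring top",onz("top",T(396,256),.006),"scene",onz("scene",S(296,297),.006))
for n,p,z in(("boss T",T(145,198),.056),("hend T",T(122,466),.048),("hst T",T(135,318),.048)):print(n,onz("top",p,z))
for n,p,z in(("boss S",S(235,87),.056),("hend S",S(38,160),.04)):print(n,onz("scene",p,z))
a,b=onz("top",T(388,176),.149),onz("top",T(452,254),.149);print("bar T",a,b,(a+b)/2,np.linalg.norm(a-b),"q",4.571-((np.arctan2(*(b-a)[1::-1])-th)%np.pi), )
a,b=onz("scene",S(322,135),.149),onz("scene",S(293,190),.149);print("bar S",a,b,(a+b)/2,"q",4.571-((np.arctan2(*(b-a)[1::-1])-th)%np.pi))
E
```

```text
corners [[ 0.6622  0.0125]
 [ 0.6149 -0.3638]
 [ 0.4665 -0.3456]
 [ 0.5152  0.0313]] [0.3793 0.1495 0.3799 0.1483]
station [ 0.5449 -0.1639] yaw -0.12639458943352527 res [[-0.0008 -0.0001]
 [-0.0002  0.0005]
 [ 0.0002 -0.0001]
 [ 0.0009 -0.0003]]
ring top [ 0.5442 -0.1633  0.006 ] scene [ 0.5425 -0.1652  0.006 ]
boss T [ 0.5651 -0.0279  0.056 ]
hend T [ 0.4255 -0.0185  0.048 ]
hst T [ 0.5029 -0.0236  0.048 ]
boss S [ 0.5631 -0.0296  0.056 ]
hend S [ 0.4269 -0.0203  0.04  ]
bar T [ 0.5616 -0.1478  0.149 ] [ 0.5242 -0.1787  0.149 ] [ 0.5429 -0.1632  0.149 ] 0.0485286019275123 q 3.7524710050349435
bar S [ 0.5588 -0.1535  0.149 ] [ 0.5249 -0.1832  0.149 ] [ 0.5418 -0.1683  0.149 ] q 3.7260658956430306
```

Checks agree: plate 380×149 mm, handle end 140 mm from the axis, and both cameras within 3 mm. That gives station (0.5445, −0.164), yaw −0.126, q≈0.61. Now I'll grip the handle.

```bash
cat >> h.py <<'E'
ST=np.array([.5445,-.164]);YAW=-.126
def quat(psi):  # tool down, tool x at angle psi in world xy
    return np.array([0,np.cos(psi/2),np.sin(psi/2),0])
def psi_of(q): return 2*np.arctan2(q[2],q[1])
E
python3 - <<'E'
from h import *
from cell import env
np.set_printoptions(precision=4,suppress=True)
pot=np.array([.564,-.0285]);yw=-.068
g=pot-.105*np.array([np.cos(yw),np.sin(yw)])
Q=quat(np.pi+yw); print(g,env.ik([*g,.15],Q))
env.move_to([*g,.15],Q); env.movel([*g,.075],max_speed=.15)
f=env.grab_frame("wrist");cv2.imwrite("pics/w0.png",f["image"][:,:,::-1]);np.savez("pics/wrist.npz",K=f["K"],HE=f["hand_eye"]);print(f["K"],f["hand_eye"])
s=env.get_state();print(s["time_s"],s["tcp_pos"],s["eef_rot"],s["joints"],s["opening"])
E
```

```text
[ 0.4592 -0.0214] [-0.2899  0.1729  1.8605 -0.      1.1082 -1.7927]
[[371.6483   0.     313.6021]
 [  0.     371.6483 236.1184]
 [  0.       0.       1.    ]] [[-0.0003  0.9481  0.3178  0.0822]
 [ 1.      0.0005 -0.0006 -0.    ]
 [-0.0007  0.3178 -0.9481 -0.1415]
 [ 0.      0.      0.      1.    ]]
2.9417 [ 0.4601 -0.0214  0.0758] [ 0.0008  0.0338  0.9994 -0.0002] [-0.2894  0.2736  1.9489  0.      0.9175 -1.7926] 0.08520367442250364
```

View pics/w0.png

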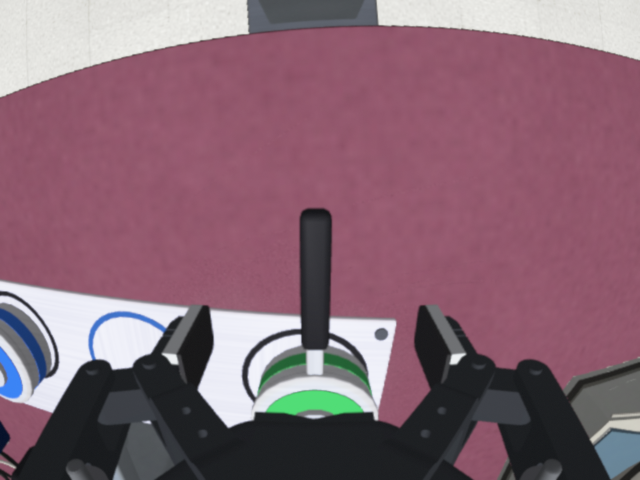

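The handle is centred between the jaws (column 316, against 314 midway between them) and aligned with them. Next: descend, grip, slide, then look before letting go.

Run:
```python
from h import *
from cell import env
np.set_printoptions(precision=4,suppress=True)
g=np.array([.4592,-.0214]); pot=np.array([.564,-.0285])
env.movel([*g,.021],max_speed=.1)
env.close_gripper(squeeze=50); s=env.get_state();print(s["time_s"],s["tcp_pos"],s["opening"],s["wrist_force"])
env.movel([*(g+ST-pot),.021],max_speed=.05); s=env.get_state();print(s["time_s"],s["tcp_pos"],s["opening"],s["wrist_force"])
a=env.grab_frame("scene")["image"][225:325,290:410,::-1];b=env.grab_frame("top")["image"][190:290,310:430,::-1]
cv2.imwrite("pics/s1.png",np.hstack([cv2.resize(x,(400*12//10*5//6,400*5//6),interpolation=cv2.INTER_CUBIC) for x in(a,b)]))
```

```text
4.2667 [ 0.4592 -0.0213  0.0212] 0.014786180233722834 [-0.696   0.6666  2.2326]
7.1583 [ 0.4396 -0.1561  0.0209] 0.015063719208656077 [0.2113 5.0472 3.4941]
```

View pics/s1.png

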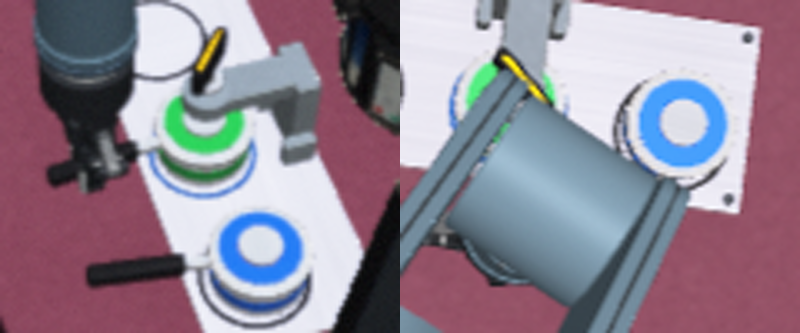

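The pot sits on the blue ring in the scene view (lid centre at about (206,125)). The arm hides the top view, so I'll let go, back off and measure clear of it.

Run:
```python
from h import *
from cell import env
np.set_printoptions(precision=4,suppress=True)
print("boss est",onz("scene",(290+206/3.333,225+125/3.333),.056))
env.open(); p=env.get_state()["tcp_pos"]
env.movel([p[0],p[1],.17],max_speed=.2)
env.movel([p[0]-.1,p[1]+.18,.2],max_speed=.3)
s=env.get_state();print(s["time_s"],s["tcp_pos"],s["joints"])
a=env.grab_frame("scene")["image"][225:325,290:410,::-1];b=env.grab_frame("top")["image"][180:280,290:410,::-1]
cv2.imwrite("pics/s2.png",np.vstack([np.hstack([cv2.resize(x,(400,333),interpolation=cv2.INTER_CUBIC) for x in(a,b)])]))
```

```text
boss est [ 0.5409 -0.1726  0.056 ]
9.675 [0.3401 0.0226 0.1997] [-0.2642 -0.1107  2.0219 -0.0006  1.2303 -1.7676]
```

View pics/s2.png

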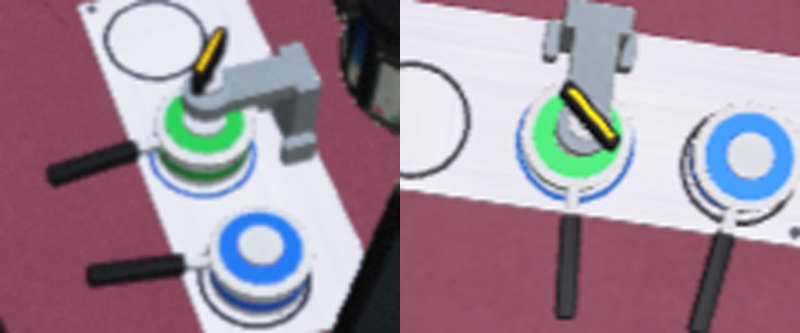

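Run:
```python
from h import *
from cell import env
from scipy.optimize import least_squares
np.set_printoptions(precision=4,suppress=True)
def proj(cam,P):
    d=np.load(f"pics/{cam}.npz");K,E=d["K"],d["E"];c=(E[:3,:3]@P.T).T+E[:3,3];c=c*[1,-1,-1];u=c@K.T;return u[:,:2]/u[:,2:]
# green band/lid: outer contour of the green lid disc; hull of green pixels (occluder only cuts the far side)
for cam in("top","scene"):
    first=cv2.imread(f"pics/{cam}0.png");now=env.grab_frame(cam)["image"][:,:,::-1]
    def m(im):
        h=cv2.cvtColor(np.ascontiguousarray(im),cv2.COLOR_BGR2HSV);k=((h[...,0]>50)&(h[...,0]<80)&(h[...,1]>90)&(h[...,2]>180)).astype(np.uint8)
        k[:150]=0;k[300:]=0;k[:,:270]=0;k[:,420:]=0;return k
    A,B=m(first),m(now); ys,xs=np.nonzero(B)
    h=cv2.convexHull(np.argwhere(A)[:,::-1].astype(np.int32));T0=np.zeros_like(A);cv2.fillConvexPoly(T0,h,1)
    c0=np.argwhere(T0)[:,::-1].mean(0)
    bx=lambda k:(np.nonzero(k)[1].min(),np.nonzero(k)[1].max(),np.nonzero(k)[0].min(),np.nonzero(k)[0].max())
    a,b=bx(A),bx(B);print(cam,"before",a,"after",b)
    du=((b[0]-a[0])+(b[1]-a[1]))/2; dv=b[3]-a[3]
    print(" before",onz(cam,c0,.054)," now",onz(cam,c0+[du,dv],.054))
```

```text
top before (np.int64(277), np.int64(302), np.int64(198), np.int64(224)) after (np.int64(330), np.int64(355), np.int64(209), np.int64(232))
 before [ 0.5645 -0.0274  0.054 ]  now [ 0.5465 -0.1607  0.054 ]
scene before (np.int64(326), np.int64(347), np.int64(217), np.int64(233)) after (np.int64(339), np.int64(362), np.int64(254), np.int64(270))
 before [ 0.5613 -0.0314  0.054 ]  now [ 0.5392 -0.1683  0.054 ]
```

The pot moved (−0.020, −0.135) m averaged over both cameras, as commanded. Its mean measured position is (0.543, −0.1645), about 2 mm from the mark. Next, the thumbscrew, with a check from above.

Run:
```python
from h import *
from cell import env
np.set_printoptions(precision=4,suppress=True)
q0=.61;Q=quat(4.571-q0+YAW)
env.move_to([*ST,.20],Q); 
s=env.get_state();f=env.grab_frame("wrist");cv2.imwrite("pics/w1.png",f["image"][:,:,::-1]);print(s["time_s"],s["tcp_pos"],s["joints"],psi_of(s["eef_rot"]))
```

```text
10.95 [ 0.5439 -0.1636  0.1996] [-0.4888  0.3141  1.5381  0.0003  1.2908 -2.7518] 3.8337512124586013
```

View pics/w1.png

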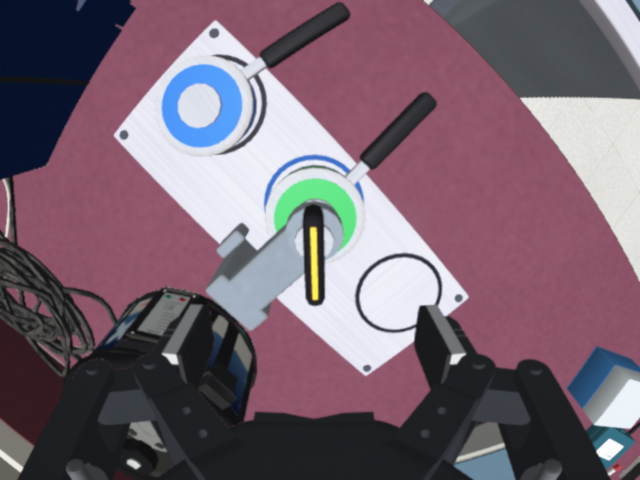

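The bar lies along the image column (314–316), centred between the jaws and aligned to about 1.5°. I'll descend and grip, then screw down in small steps while watching the torque.

```bash
cat >> h.py <<'E'
def turn(env,q,q0=.61):
    z=.129+.00255*(3-min(q,3.0))-.019+.002
    env.move_to([*ST,z],quat(4.571-q+YAW))
    s=env.get_state();print("q %.2f psi-q %.3f t %.2f tz %.3f F %s op %.4f j6 %.3f"%(q,4.571+YAW-psi_of(s["eef_rot"])%(2*np.pi),s["time_s"],s["wrist_torque"][2],np.round(s["wrist_force"],1),s["opening"],s["joints"][5]))
    return s
E
python3 - <<'E'
from h import *
from cell import env
env.movel([*ST,.129+.00255*2.39-.017],max_speed=.1)
env.close_gripper(squeeze=50); s=env.get_state();print(s["time_s"],s["tcp_pos"],s["opening"],s["wrist_force"],s["wrist_torque"])
for q in(.8,1.2,1.6,2.0,2.4,2.7): turn(env,q)
E
```

```text
12.625 [ 0.54410973 -0.16337403  0.11828441] 0.011370734785755999 [-2.15844219  3.50954014  4.54010553] [ 0.39798122  0.42052615 -0.01507714]
q 0.80 psi-q 0.796 t 12.93 tz -0.124 F [-3.   3.5  5.8] op 0.0111 j6 -2.567
q 1.20 psi-q 1.195 t 13.39 tz -0.090 F [-3.3  3.2  4.2] op 0.0116 j6 -2.167
q 1.60 psi-q 1.596 t 13.86 tz -0.109 F [-2.5  2.3  5.1] op 0.0113 j6 -1.767
q 2.00 psi-q 1.996 t 14.32 tz -0.119 F [-3.3  1.4  5.8] op 0.0113 j6 -1.367
q 2.40 psi-q 2.396 t 14.79 tz -0.148 F [-5.1  0.5  5.6] op 0.0111 j6 -0.967
q 2.70 psi-q 2.696 t 15.18 tz -0.086 F [-4.3  1.5  6.7] op 0.0112 j6 -0.667
```

Run:
```python
from h import *
from cell import env
for q in(2.85,2.92,2.96,3.0,3.03,3.06,3.09,3.12,3.15,3.18):
    s=turn(env,q); env.pause(.1)
    if abs(env.get_state()["wrist_torque"][2])>.9: break
env.pause(.4);s=env.get_state();print(s["wrist_torque"],s["wrist_force"])
```

```text
q 2.85 psi-q 2.846 t 15.45 tz 0.009 F [-5.3  0.7  6.5] op 0.0112 j6 -0.517
q 2.92 psi-q 2.915 t 15.80 tz 0.090 F [-6.3  1.2  7. ] op 0.0111 j6 -0.447
q 2.96 psi-q 2.955 t 16.15 tz 0.139 F [-4.6  1.2  7.2] op 0.0113 j6 -0.407
q 3.00 psi-q 2.995 t 16.50 tz 0.240 F [-5.2  1.7  7.3] op 0.0114 j6 -0.368
q 3.03 psi-q 3.024 t 16.85 tz 0.694 F [-5.6  0.7  7.9] op 0.0113 j6 -0.338
q 3.06 psi-q 3.053 t 17.20 tz 1.259 F [-5.4  0.6  8.7] op 0.0115 j6 -0.309
[0.32182331 0.98349849 1.29023934] [-5.97278426  0.66730349  8.24731181]
```

The stop appears at commanded q≈3.0, with torque climbing steeply to 1.3 N m, so it is seated. I'll press slightly more to be sure, then back off to 1.43 and look.

Run:
```python
from h import *
from cell import env
turn(env,3.09);env.pause(.4);print(env.get_state()["wrist_torque"][2])
for q in(3.0,2.6,2.2,1.8,1.43): s=turn(env,q)
env.pause(.5);s=env.get_state();print(s["time_s"],s["tcp_pos"],s["opening"],s["wrist_force"],s["wrist_torque"])
w=env.grab_frame("wrist")["image"][:,:,::-1];a=env.grab_frame("scene")["image"][205:325,270:430,::-1]
cv2.imwrite("pics/end.png",np.hstack([cv2.resize(w,(400,300)),cv2.resize(a,(400,300),interpolation=cv2.INTER_CUBIC)]))
```

```text
q 3.09 psi-q 3.081 t 17.95 tz 1.741 F [-4.9  0.8  7.8] op 0.0114 j6 -0.280
1.7951781203894213
q 3.00 psi-q 2.994 t 18.60 tz 0.374 F [-6.   1.8  8.9] op 0.0115 j6 -0.368
q 2.60 psi-q 2.595 t 19.07 tz 0.052 F [-5.   1.7  5.5] op 0.0113 j6 -0.768
q 2.20 psi-q 2.197 t 19.53 tz 0.066 F [-3.9  1.6  5.5] op 0.0113 j6 -1.166
q 1.80 psi-q 1.800 t 20.00 tz 0.079 F [-3.6  1.3  5.3] op 0.0115 j6 -1.563
q 1.43 psi-q 1.430 t 20.44 tz 0.066 F [-3.7  2.5  4.8] op 0.0111 j6 -1.933
20.9417 [ 0.54420313 -0.1638367   0.11617954] 0.011136883177881106 [-2.96078354  1.49487183  5.32123736] [0.3168969  0.56883178 0.01608555]
```

View pics/end.png

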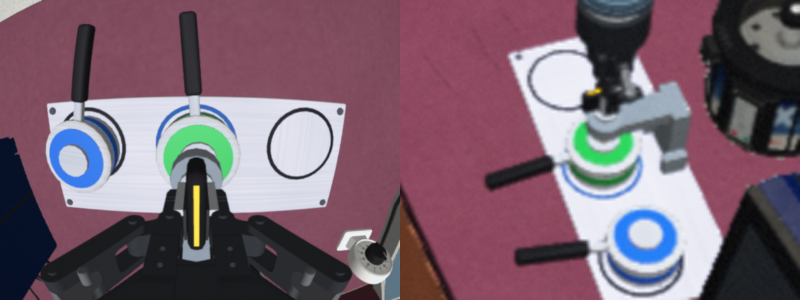

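The bar points along the station's x and is still held, the pot is on the blue ring, and the blue pot hasn't moved. Handing in.

```bash
python3 -c "
from cell import env
print(env.sign_off())"
```

```text
the job is handed in; nothing more can be done
None
```

I slid the green pot along the plate by its handle onto the blue ring and let go. I then screwed the thumbscrew down to its stop, backed it off to 1.43 rad and handed in still holding it, at about 21 s of the 58 s allowed. No verdict was reported.

**Pot position:** after release the two cameras averaged to about 2 mm from the blue ring's centre. They disagreed by about 7–8 mm in each axis, so I relied on the mean. The measured displacement matched the commanded slide.

**Seating:** torque began to climb at a commanded 3.0 rad and reached 1.8 N m at 3.09, which I held for 0.4 s. I could not measure the foot's force on the lid directly, so it is inferred from reaching the stop.

**Final state:** the gripper angle reads 1.43 rad and the bar lies along the station's x. The fingers are closed on the bar at 11 mm with a 50 N grip setting, and twist at the wrist is near zero (0.016 N m).

**Other objects:** in the last picture the green pot stands on the blue ring and the blue pot is still in its place. The tip box and the cotton buds were not in the cropped final view. The arm was never commanded near them at low height.

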